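Snap the cover onto the wheel's control box

TASK

Close the open control box of the potter's wheel: pick up its loose cover by the grip bar, set it squarely over the box, and press it straight down until the clip arms at both ends have snapped under the rim and the cover sits fully home, then let go. Press firmly but with feeling, never with more than 35 N, or the plastic cracks; leave the other things on the table where they are.

Things in the scene. Friction and masses are not known exactly. Their poses are not given: they have to be found in the camera images.
- housing: Fixed grey control box, 96 x 58 mm (foot 116 x 70), under an open collar 108 x 64 mm, the rim, jutting 6 mm past both short ends. In it a stiffly sprung metal frame (20 N/mm) stands 2 mm proud: its top is 60 to 78 mm above the table, by spacers of unknown thickness, NOT measured; the collar ends 14 mm below that. Origin: centre of underside. x along length, y width, z up. Left or right of the cover.
- cover_grip (a point): Centre of the grip bar of the loose grey cover: bar 60 mm (x) x 18 mm (y) x 26 mm tall, on a plate 106 x 78 x 5 mm that fingertips may push on. The point lies 13 mm above the plate's top face, 18 above its underside, 52 above the guides' feet. Fits either way round. Home when the plate rests on the sprung frame: the point is then 78 to 96 mm above the housing's origin, by the hidden spacers.
- cover: The same cover (about 0.18 kg). Origin: below the bar's centre, level with the feet of its two side guides, on which it stands at the start, bar up. Guides: walls 40 mm long, 34 mm deep below the plate's long edges, 70 mm apart inside (3 mm clear of the collar each side). x along its length, z up. It cracks if it and the box press on each other with more than 35 N.
- clip_a (a joint): Clip arm at the cover's +x end; swing in rad: 0 relaxed, 0.1 to 0.25 outwards on the collar, 0 once snapped. 24 mm wide, 32 deep, 3 mm clear of the collar; barb 6 mm deep inward: slope starts 31 mm, catch 16 mm under the plate. Pressing both: climbs to about 8 to 12 N in 8 mm, 2 to 5 N for 13 mm as the barbs slide, near 0 at the snap; 2 mm on it meets the stiff frame.
- clip_b (a joint): The same for the clip arm at the cover's -x end: 0 relaxed, positive outwards.
Not all that is in view belongs to the job. What is shaped like the cover but green or yellow is not meant.

How it is judged (in metres and radians):
On the way, in this order (a step that is already met when the one before it is completed fails the run):
1. the cover is lifted clear of the table (height (world z) of cover_grip above 0.1 m), for 0.1 s.
2. the cover stands level over the box, on or just above its rim, with the clips not yet home (horizontal distance between cover_grip and housing below 0.008 m and angle between cover_grip's own z axis and vertical below 0.12 rad and z of cover_grip in the frame of housing between 0.1 and 0.135 m).
3. both clips have snapped under the rim and the cover is home (z of cover_grip in the frame of housing below 0.099 m and horizontal distance between cover_grip and housing below 0.006 m and angle between the x axis of cover_grip and the x axis of housing, either way round below 0.08 rad and angle between cover_grip's own z axis and vertical below 0.05 rad and value of joint each of clip_a, clip_b below 0.04 rad), for 0.2 s.
At the end, for the whole second after the job is handed in: The cover is at rest on the box, within 6 mm of centred, its length along the box's (within 0.08 rad, either way round) and level within 0.05 rad; the centre of its grip bar is less than 99 mm above the box's origin and both clip arms are relaxed (under 0.04 rad), so both barbs are below the rim (all of step 3 and linear speed of cover below 0.02 m/s); the robot touches nothing.
It fails at once if the cover is forced onto the box with more than 35 N (contact force between cover and housing above 35 N).
It fails at once if a bystander is moved more than 30 mm (distance of any of driver, test_tile, glaze_brush, clay_knife, vase_a, vase_b, slip_bowl, wax_bottle from where it was at the start of the episode above 0.03 m).
It also fails if it takes over 61 s, if anything falls off the work surface, if the arm or the gripper's body presses on something with over 40 N, if the wrist force passes 120 N, or if a joint passes its speed limit or range.

ROBOT

A 6-joint arm with a two-finger parallel gripper is mounted at the origin on the work surface. World frame = base frame: x ahead of the robot, y to its left, z up, the work surface at z = 0. Lengths are in mm, angles in rad, forces in N, time in s.
With the tool pointing down it reaches from about 350 to 775 mm from the base axis. Payload 7.3 kg.
Tool frame: the origin (TCP) lies at the very end of the fingers, on their centre line; the grasp point (between the pads) lies 19 mm behind it (bot.tcp_to_grasp is the distance from the TCP to the grasp point, in mm); z points along the fingers, y is the direction in which the jaws open and shut (so a half turn about z gives the same grasp; the last joint's range is limited). The gripper opens to 92 mm and grips with 3 to 60 N. Pads are 19 mm wide; open, the fingers measure 130 mm over their backs; the gripper's body (75 mm by 190 mm) begins 47 mm behind the grasp point.
Start: joints at [-1.476, 0.342, 1.524, -0, 1.275, -0.146], TCP at [125.223, -509.867, 226.741] pointing down, gripper open.
Joint ranges: [-2.53, 2.53], [-0.77, 2.02], [0.04, 2.7], [-1, 4.14], [0.28, 2.66], [-3.11, 3.11]. Speed limits (rad/s): [2.57, 2.57, 3.14, 3.14, 3.14, 3.14].

INTERFACE

Orientations are given as [roll, pitch, yaw] about the fixed x, y, z axes, in that order (R = Rz(yaw) Ry(pitch) Rx(roll)).
In Python, from plant import bot gives the robot as it stands. The module is installed in compiled form; this text tells all that it offers.
- The arm moves only by the tool carry_out, never from a script. Its argument "motion" is a list of rows, each a list of 5 numbers: the closure, from 0 (fully open) to 1 (shut), then the shift along the tool's x, y, z in mm, then the turn about the tool's z in degrees. In form: [[claw, dx, dy, dz, spin], ...]. A call has 1 to 10 rows; each row is the pose to reach, as a shift and turn from the pose measured when the call began, along the tool's axes at that moment; what a row does not reach only later rows make up. A row lasts 1/8 s, in which the tool goes at most 62.5 mm and 10.7 degrees, less where a joint would pass 70% of its speed; a pose out of reach is approached as far as the arm can. A call with a gripper value outside its range is refused whole. The fingers move at their own pace and stop on an object; the grip force is fixed at half the most. Time passes only in rows, so rows that repeat a pose let the fingers close. It gives the time, the measured TCP pose, the force and the opening at its end, in the units of the state.
- bot.get_obs(): the state, without advancing time (a new reading comes with each control period).
- bot.capture(name): name is "side" or "top"; returns a dict with "color" (480x640x3 uint8, red, green, blue), "depth" (480x640 float32, mm along the optical axis (not along the pixel's ray), 0 where there is no reading), "K" (3x3 intrinsics, pixels), "k1" (the pictures are not rectified: a ray, as slopes to the right and down, at radius r is drawn at 1 + k1 r^2 times it, then the intrinsics apply), "camera_from_world" (4x4, takes a point from world to camera coordinates). Camera axes: x right, y down, z forward; pixel columns grow to the right and rows downward; lengths in mm; the calibration is good to about 2 mm. A picture is of the moment at which its call begins.
- bot.close_job(): hands the job in, once; it reports no verdict.
The state is a dict: "time": time; "joint_positions": joint angles; "dq": joint speeds; "tau": joint torques, N m; "tool_pos": TCP position; "tcp_rot": TCP orientation; "contact_force": force on the tool from outside, world axes, zero at the start; "moment": the same for the moment, N m; "grip_width": finger opening in mm.
Only numpy, scipy, OpenCV 4.12 (cv2) and the standard library are available. Lean on these libraries where they do the work, as an engineer would, in place of code of your own. Each camera call takes 0.05 s, during which the arm holds its last target.

## Working session

There is one attempt and no reset: what is moved stays moved. The work goes in short steps, Python scripts to look and compute and a tool call to move; the robot and the scene stay as the last step left them, time stands still between calls to the robot, and variables do not carry over. Pictures are saved under pics/ and viewed, and the job is handed in when it is done.

Besides the shell and the picture viewer there is one more tool, called after ">>>" by a JSON object that holds its "op" and its "data". carry_out: Moves the arm, as the interface text tells. Its arguments: {"type":"object","properties":{"motion":{"type":"array","items":{"type":"array","items":{"type":"number"}}}},"required":["motion"]}

```bash
mkdir -p pics
python3 - <<'E'
from plant import bot
import cv2,numpy as np
for n in("top","side"):
    c=bot.capture(n);cv2.imwrite(f"pics/{n}0.png",c["color"][:,:,::-1]);np.savez(f"{n}0.npz",**c)
    print(n,c["K"].tolist(),c["k1"],np.round(c["camera_from_world"],3).tolist(),(c["depth"]>0).mean())
print(bot.get_obs())
E
```

```text
top [[540.5593958658247, 0.0, 315.54637552468404], [0.0, 540.5593958658247, 237.4421374572313], [0.0, 0.0, 1.0]] -0.04225981798555064 [[0.025, -0.999, 0.04, -55.744], [-0.998, -0.028, -0.056, 458.326], [0.057, -0.038, -0.998, 976.256], [0.0, 0.0, 0.0, 1.0]] 0.9959733072916667
side [[496.54895472326587, 0.0, 321.87812887984114], [0.0, 496.54895472326587, 238.99035621052568], [0.0, 0.0, 1.0]] -0.07997088360021258 [[-0.913, -0.409, 0.003, 442.949], [-0.308, 0.682, -0.664, 190.63], [0.269, -0.606, -0.748, 883.527], [0.0, 0.0, 0.0, 1.0]] 0.9958821614583333
{'time': 0.1, 'joint_positions': array([-1.47601589e+00,  3.42651344e-01,  1.52491238e+00, -5.31839855e-06,
        1.27539332e+00, -1.46002341e-01]), 'dq': array([-9.71586268e-04, -4.99659989e-04, -3.25450697e-03, -1.56653766e-03,
        1.99473665e-03, -4.97394864e-05]), 'tau': array([ 1.18632732e-03, -4.32006419e+01, -2.44693583e+01,  7.18870433e-02,
        5.26256638e-02, -5.29671445e-05]), 'tool_pos': array([ 125.17767358, -509.49042585,  226.11852215]), 'tcp_rot': array([-3.14024204e+00, -1.93465626e-04,  2.40784198e-01]), 'contact_force': array([ 0.03263716, -0.27468374,  0.7844564 ]), 'moment': array([-0.01840871, -0.02699553, -0.03197012]), 'grip_width': 91.84152930037276}
```

View pics/top0.png

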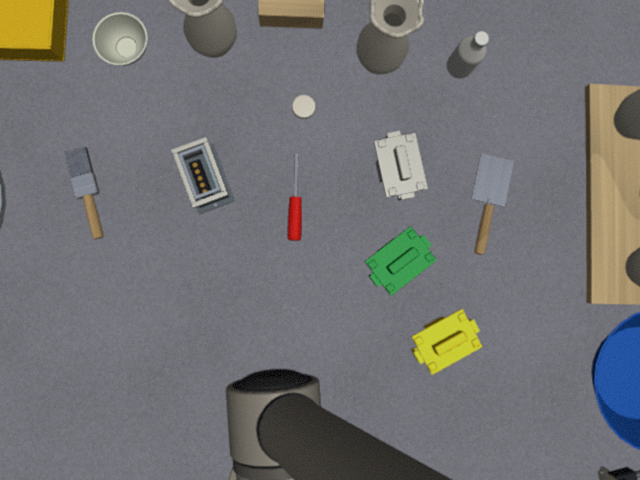

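View pics/side0.png

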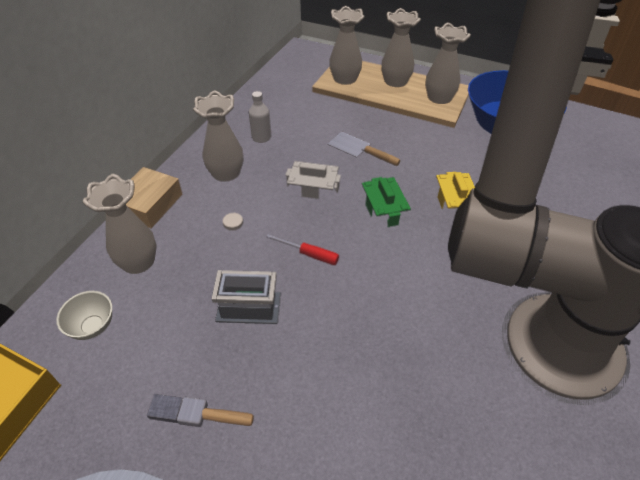

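The top view shows the grey cover at about (401,165), the open box at (200,173), and green and yellow decoys below the cover. The driver lies between cover and box at (295,200). Next I measure the first two.

```bash
cat > h.py <<'E'
import numpy as np,cv2
def load(f): return dict(np.load(f))
def slopes(c,uv):
    D=np.array([float(c["k1"]),0,0,0,0])
    return cv2.undistortPoints(np.asarray(uv,float).reshape(-1,1,2),c["K"],D,None,None).reshape(-1,2)
def cloud(c):
    v,u=np.mgrid[0:480,0:640]
    s=slopes(c,np.stack([u.ravel(),v.ravel()],1))
    z=c["depth"].ravel().astype(float)
    P=np.c_[s*z[:,None],z]; T=c["camera_from_world"]
    return ((P-T[:3,3])@T[:3,:3]).reshape(480,640,3)
def onplane(c,uv,h):
    s=slopes(c,uv);T=c["camera_from_world"];R=T[:3,:3]
    d=np.c_[s,np.ones(len(s))]@R; o=-R.T@T[:3,3]
    return o+d*((h-o[2])/d[:,2])[:,None]
def rect(P):
    (cx,cy),(w,h),a=cv2.minAreaRect(P[:,:2].astype(np.float32))
    if w<h: w,h,a=h,w,a+90
    a=(a+90)%180-90
    return np.round([cx,cy,w,h,a],1)
E
python3 - <<'E'
from h import *
for n,bx in(("top",{"cover":(360,120,440,210),"box":(160,130,240,220),"drv":(280,145,310,250)}),("side",{"cover":(275,150,350,200),"box":(205,260,290,330)})):
    c=load(n+"0.npz");W=cloud(c)
    for k,(a,b,d,e) in bx.items():
        w=W[b:e,a:d].reshape(-1,3); ok=c["depth"][b:e,a:d].ravel()>0; w=w[ok]
        hst=np.histogram(w[:,2],bins=np.arange(-10,100,3)); print(n,k,[(int(x),int(y)) for x,y in zip(hst[1],hst[0]) if y>5])
        rg={"cover":[(30,48),(58,72)],"box":[(40,85),],"drv":[(8,60)]}[k]
        for lo,hi in rg:
            q=w[(w[:,2]>lo)&(w[:,2]<hi)]
            if len(q)>5: print("  ",lo,hi,len(q),rect(q),np.median(q[:,2]))
E
python3 - <<'E'
import cv2
for n,b in(("top",(160,120,440,220)),("side",(200,140,360,340))):
    i=cv2.imread(f"pics/{n}0.png")[b[1]:b[3],b[0]:b[2]]
    f=min(800/i.shape[1],600/i.shape[0]);cv2.imwrite(f"pics/{n}z.png",cv2.resize(i,None,fx=f,fy=f,interpolation=2))
E
```

```text
top cover [(-7, 34), (-4, 1029), (-1, 2591), (2, 805), (5, 35), (8, 10), (11, 9), (14, 8), (17, 11), (20, 12), (23, 9), (26, 8), (32, 28), (35, 472), (38, 1263), (41, 411), (44, 32), (47, 12), (50, 16), (53, 12), (56, 18), (59, 27), (62, 154), (65, 146), (68, 21)]
   30 48 2209 [ 595.3 -193.5  124.8   79.    13.2] 39.44858604739663
   58 72 353 [ 595.3 -193.4   60.3   19.7   13.5] 64.79632889015738
top box [(-7, 58), (-4, 1158), (-1, 2502), (2, 837), (5, 428), (8, 118), (11, 29), (14, 33), (17, 97), (20, 250), (23, 133), (26, 32), (29, 6), (35, 9), (59, 18), (62, 40), (65, 64), (68, 247), (71, 706), (74, 365), (77, 27)]
   40 85 1471 [564.4 163.2 109.2  64.6  22.5] 72.65003994095304
top drv [(-7, 25), (-4, 601), (-1, 1400), (2, 358), (5, 13), (11, 51), (14, 110), (17, 84), (20, 174), (23, 218), (26, 96)]
   8 60 737 [533.3  -2.1 159.8  25.7   1.6] 22.238033083652883
side cover [(-7, 82), (-4, 1212), (-1, 1001), (2, 75), (5, 28), (8, 18), (11, 24), (14, 24), (17, 21), (20, 18), (23, 22), (26, 22), (29, 13), (32, 67), (35, 441), (38, 318), (41, 47), (44, 27), (47, 25), (50, 30), (53, 23), (56, 31), (59, 47), (62, 97), (65, 20)]
   30 48 916 [ 594.2 -189.8  124.5   84.1   12.8] 37.71504430368772
   58 72 176 [ 594.1 -189.9   59.3   22.6   16.4] 62.950177526971515
side box [(-7, 12), (-4, 769), (-1, 1751), (2, 352), (5, 248), (8, 69), (11, 58), (14, 73), (17, 104), (20, 109), (23, 88), (26, 89), (29, 70), (32, 87), (35, 84), (38, 98), (41, 105), (44, 97), (47, 80), (50, 90), (53, 56), (59, 36), (62, 95), (65, 119), (68, 272), (71, 675), (74, 232)]
   40 85 1894 [564.2 164.6 107.1  68.6  21.9] 70.79413871356775
```

View pics/topz.png

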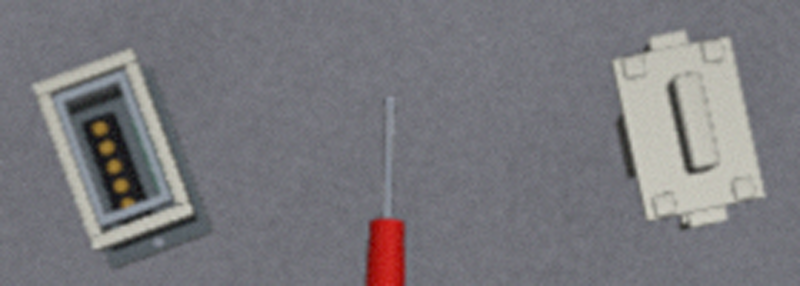

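View pics/sidez.png

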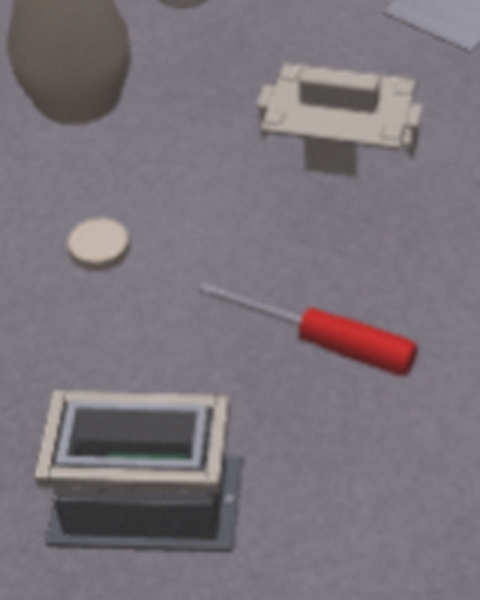

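Grey cover: centre about (595,-192), yaw 13.3°, standing upright. Box: centre about (564,164), yaw about 22.3°, frame top at about 72 mm. Next I compute the move to above the cover.

```bash
cat >> h.py <<'E'
from scipy.spatial.transform import Rotation as Ro
def delta(target,yawdeg):
    from plant import bot
    o=bot.get_obs(); R=Ro.from_euler("xyz",o["tcp_rot"])
    d=R.inv().apply(np.array(target)-o["tool_pos"])
    y=np.degrees(o["tcp_rot"][2]); print("t",round(o["time"],2),"pos",o["tool_pos"].round(1),"rot",o["tcp_rot"].round(4),"F",o["contact_force"].round(1),"w",round(o["grip_width"],1))
    print("delta",d.round(1),"spin",round(-((yawdeg-y+90)%180-90),2))
E
python3 -c "
from h import *
delta([595,-192,120],13.3)"
```

```text
t 0.1 pos [ 125.2 -509.5  226.1] rot [-3.1402e+00 -2.0000e-04  2.4080e-01] F [ 0.  -0.3  0.8] w 91.8
delta [ 532.  -196.2  106.5] spin 0.5
```

>>> {"op": "carry_out", "data": {"motion": [[0, 53, -20, 0, 0], [0, 106, -39, 0, 0], [0, 160, -59, 0, 0], [0, 213, -78, 0, 0], [0, 266, -98, 0, 0], [0, 319, -118, 0, 0.5], [0, 372, -137, 0, 0.5], [0, 426, -157, 20, 0.5], [0, 479, -177, 60, 0.5], [0, 532, -196, 106, 0.5]]}}

```text
time: 1.35
tool_pos: [585.5, -198.2, 130.2]
tcp_rot: [-3.141, -0.001, 0.233]
contact_force: [0.6, -1.2, 1.3]
grip_width: 91.7
```

>>> {"op": "carry_out", "data": {"motion": [[0, 0, 0, 0, 0], [0, 0, 0, 0, 0]]}}

```text
time: 1.6
tool_pos: [585.3, -198.3, 130.0]
tcp_rot: [-3.141, 0.0, 0.233]
contact_force: [-0.1, -0.3, 0.8]
grip_width: 91.7
```

```bash
python3 -c "
from h import *
from plant import bot
for n in ('top','side'):
    c=bot.capture(n);cv2.imwrite(f'pics/{n}1.png',c['color'][:,:,::-1]);np.savez(f'{n}1.npz',**c)
delta([595,-192,42],13.3)
a=np.vstack([cv2.imread('pics/side1.png')[60:260,200:480]]);cv2.imwrite('pics/s1z.png',cv2.resize(a,None,fx=2.8,fy=2.8,interpolation=2))"
```

```text
t 1.7 pos [ 585.3 -199.3  131.5] rot [ 3.141e+00 -2.000e-03  2.314e-01] F [ 0.5 -0.4  0.5] w 91.8
delta [10.9 -5.  89.5] spin -0.04
```

View pics/s1z.png

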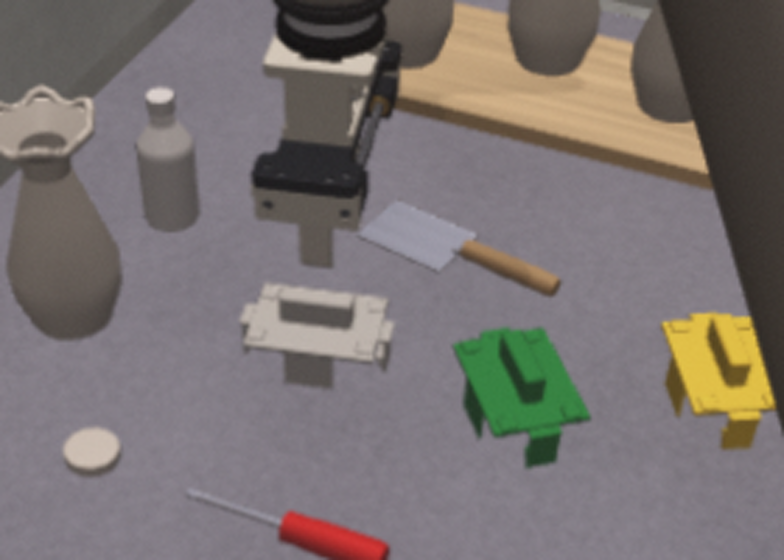

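The gripper hangs open just above the grey cover with its jaws across the bar. I'll descend to near the plate.

>>> {"op": "carry_out", "data": {"motion": [[0, 11, -5, 20, 0], [0, 11, -5, 45, 0], [0, 11, -5, 65, 0], [0, 11, -5, 80, 0], [0, 11, -5, 86, 0], [0, 11, -5, 86, 0], [0, 11, -5, 86, 0]]}}

```text
time: 2.58
tool_pos: [595.6, -192.2, 46.3]
tcp_rot: [3.14, -0.003, 0.231]
contact_force: [-0.4, -0.6, -0.4]
grip_width: 92.1
```

```bash
python3 -c "
from h import *
from plant import bot
for n in ('top','side'):
    c=bot.capture(n);cv2.imwrite(f'pics/{n}2.png',c['color'][:,:,::-1]);np.savez(f'{n}2.npz',**c)
delta([595,-192,42],13.3)
a=cv2.imread('pics/side2.png')[120:220,250:380];b=cv2.imread('pics/top2.png')[110:210,340:470];a=np.hstack([a,b]);cv2.imwrite('pics/s2z.png',cv2.resize(a,None,fx=3,fy=3,interpolation=2))"
```

```text
t 2.67 pos [ 595.5 -192.2   46.3] rot [ 3.1401 -0.0032  0.2314] F [-0.5 -0.2  0.8] w 92.1
delta [-0.5 -0.3  4.3] spin -0.04
```

View pics/s2z.png

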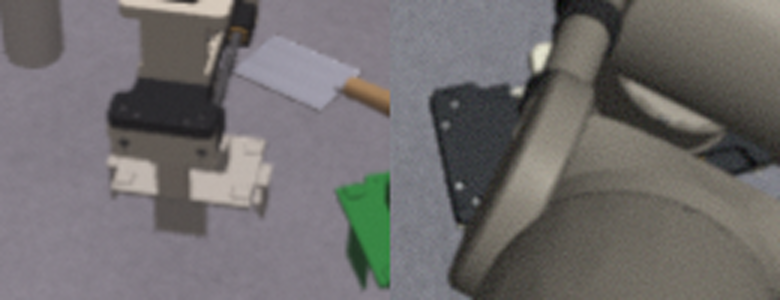

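```bash
python3 -c "
from h import *
c=load('side2.npz')
yaw=np.radians(13.3);ux=np.array([np.cos(yaw),np.sin(yaw),0]);uy=np.array([-ux[1],ux[0],0])
def pr(p):
    R=c['camera_from_world'];q=p@R[:3,:3].T+R[:3,3]
    rv,_=cv2.Rodrigues(R[:3,:3]);return cv2.projectPoints(np.atleast_2d(p).astype(float),rv,R[:3,3],c['K'],np.array([float(c['k1']),0,0,0]))[0].reshape(-1,2)
T=np.array([595.5,-192.2,46.3])
i=cv2.imread('pics/side2.png')
for s,w in((65,(0,0,255)),):
  p=pr(np.array([T+uy*s-ux*9.5,T+uy*s+ux*9.5,T+uy*s-ux*9.5+[0,0,40],T+uy*s+ux*9.5+[0,0,40]]))
  print(p.round(1))
  for q in p: cv2.circle(i,(int(round(q[0]*1)),int(round(q[1]))),1,w,-1)
a=i[120:220,250:380];cv2.imwrite('pics/s2y.png',cv2.resize(a,None,fx=6,fy=6,interpolation=2))"
```

```text
[[310.6 190.7]
 [302.  189.6]
 [310.3 176.9]
 [301.6 175.7]]
```

View pics/s2y.png

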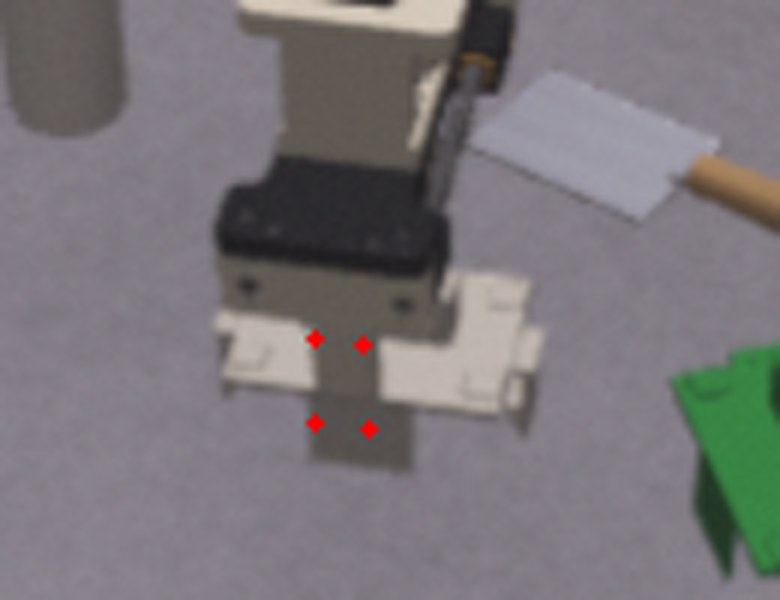

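The finger projects where expected, over the middle of the cover. I'll lower 3.5 mm and close.

>>> {"op": "carry_out", "data": {"motion": [[0, 0, 0, 3.5, 0], [0, 0, 0, 3.5, 0], [0.3, 0, 0, 3.5, 0], [0.6, 0, 0, 3.5, 0], [1, 0, 0, 3.5, 0], [1, 0, 0, 3.5, 0], [1, 0, 0, 3.5, 0], [1, 0, 0, 3.5, 0]]}}

```text
time: 3.68
tool_pos: [595.5, -192.2, 42.8]
tcp_rot: [3.14, -0.003, 0.231]
contact_force: [0.1, 0.3, -0.3]
grip_width: 36.3
```

>>> {"op": "carry_out", "data": {"motion": [[1, 0, 0, 0, 0], [1, 0, 0, 0, 0], [1, 0, 0, 0, 0], [1, 0, 0, 0, 0]]}}

```text
time: 4.18
tool_pos: [595.5, -192.1, 42.8]
tcp_rot: [3.14, -0.003, 0.231]
contact_force: [-0.0, 0.7, 0.1]
grip_width: 17.6
```

The jaws have closed on the bar. Lifting.

>>> {"op": "carry_out", "data": {"motion": [[1, 0, 0, 0, 0], [1, 0, 0, -10, 0], [1, 0, 0, -35, 0], [1, 0, 0, -65, 0], [1, 0, 0, -95, 0], [1, 0, 0, -115, 0], [1, 0, 0, -120, 0], [1, 0, 0, -120, 0], [1, 0, 0, -120, 0]]}}

```text
time: 5.3
tool_pos: [594.5, -191.8, 161.6]
tcp_rot: [3.141, -0.001, 0.231]
contact_force: [-0.2, -0.2, -3.1]
grip_width: 17.9
```

```bash
python3 -c "
from h import *
from plant import bot
for n in ('top','side'):
    c=bot.capture(n);cv2.imwrite(f'pics/{n}3.png',c['color'][:,:,::-1]);np.savez(f'{n}3.npz',**c)
delta([564,164,165],22.3)
a=cv2.imread('pics/side3.png')[50:250,220:400];b=cv2.imread('pics/top3.png')[80:280,310:490];a=np.hstack([a,b]);cv2.imwrite('pics/s3z.png',cv2.resize(a,None,fx=2.2,fy=2.2,interpolation=2))
# box refined from frame 0 both cams: rays of light rim
"
```

```text
t 5.4 pos [ 594.7 -191.9  161.7] rot [ 3.1413e+00 -1.6000e-03  2.3140e-01] F [ 0.3  0.  -1.9] w 18.2
delta [  51.8 -353.4   -3.3] spin -9.04
```

View pics/s3z.png

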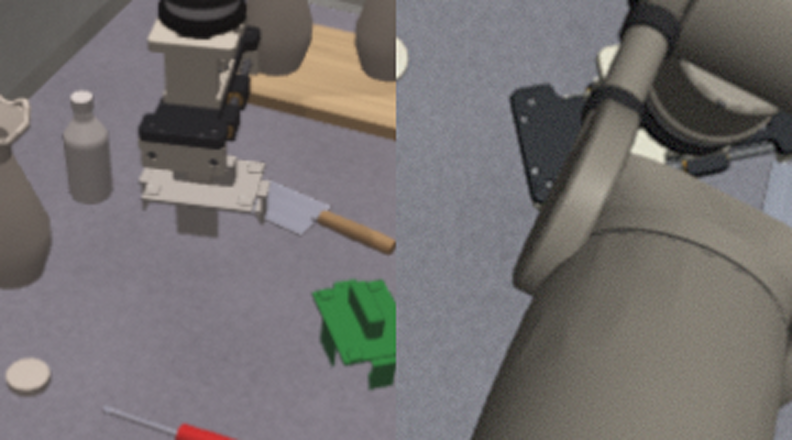

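The cover is held level and lifted; the wrist force is about its weight. I'll carry it to above the box.

>>> {"op": "carry_out", "data": {"motion": [[1, 3, -20, 0, -1], [1, 9, -60, 0, -2], [1, 15, -105, 0, -3], [1, 22, -150, 0, -4], [1, 29, -195, 0, -5], [1, 35, -240, 0, -6], [1, 42, -285, 0, -7], [1, 47, -320, 0, -8], [1, 50, -343, 0, -9], [1, 52, -353, 0, -9]]}}

```text
time: 6.65
tool_pos: [563.3, 165.8, 161.5]
tcp_rot: [3.142, -0.001, 0.391]
contact_force: [-0.4, 0.6, -1.6]
grip_width: 17.9
```

>>> {"op": "carry_out", "data": {"motion": [[1, 0, 0, 0, 0], [1, 0, 0, 0, 0], [1, 0, 0, 0, 0]]}}

```text
time: 7.02
tool_pos: [563.4, 164.9, 161.5]
tcp_rot: [3.141, -0.001, 0.39]
contact_force: [-0.1, -0.3, -2.3]
grip_width: 17.7
```

```bash
python3 -c "
from h import *
from plant import bot
for n in ('top','side'):
    c=bot.capture(n);cv2.imwrite(f'pics/{n}4.png',c['color'][:,:,::-1]);np.savez(f'{n}4.npz',**c)
delta([564.3,163.5,140],22.3)
a=cv2.imread('pics/side4.png')[190:340,170:320];b=cv2.imread('pics/top4.png')[100:250,130:280];a=np.hstack([a,b]);cv2.imwrite('pics/s4z.png',cv2.resize(a,None,fx=2.6,fy=2.6,interpolation=2))
"
```

```text
t 7.12 pos [563.4 165.  161.5] rot [ 3.1415e+00 -9.0000e-04  3.8990e-01] F [-0.4 -0.  -1.5] w 17.5
delta [ 0.2  1.8 21.5] spin 0.04
```

View pics/s4z.png

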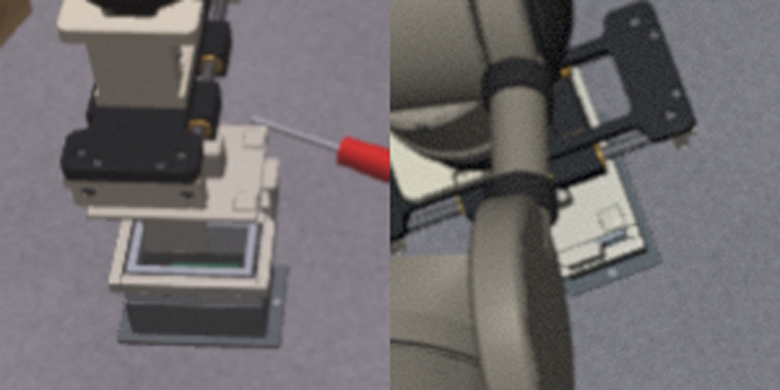

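```bash
python3 -c "
from h import *
def an(c,box,zlo,zhi,cx,cy,yaw):
    W=cloud(c);a,b,d,e=box
    w=W[b:e,a:d].reshape(-1,3);w=w[(w[:,2]>zlo)&(w[:,2]<zhi)]
    t=np.radians(yaw);u=(w[:,:2]-[cx,cy])@np.array([np.cos(t),np.sin(t)]);v=(w[:,:2]-[cx,cy])@np.array([-np.sin(t),np.cos(t)])
    print('z',np.median(w[:,2]).round(1),'n',len(w),'u',np.percentile(u,[0,1,99,100]).round(1),'v',np.percentile(v,[0,1,99,100]).round(1))
    # edge by bins
    for k in range(-50,60,10):
        m=abs(u-k)<5
        if m.sum()>3: print('   u',k,'v range',v[m].min().round(1),v[m].max().round(1),m.sum())
s0=load('side0.npz');s4=load('side4.npz');t4=load('top4.npz');t0=load('top0.npz')
print('box side');an(s0,(205,260,290,330),64,78,564.3,163.5,22.3)
print('cover side');an(s4,(190,230,280,285),150,164,563.4,165,22.3)
print('box top');an(t0,(160,130,240,220),66,80,564.3,163.5,22.3)
print('cover top');an(t4,(160,120,240,220),150,164,563.4,165,22.3)
T=s0['camera_from_world'];print(-T[:3,:3].T@T[:3,3])
i=cv2.imread('pics/side4.png')[230:300,190:290];cv2.imwrite('pics/s4y.png',cv2.resize(i,None,fx=8,fy=8,interpolation=2))
i=cv2.imread('pics/side0.png')[255:325,200:300];cv2.imwrite('pics/s0y.png',cv2.resize(i,None,fx=8,fy=8,interpolation=2))
"
```

```text
box side
z 72.1 n 1334 u [-53.1 -52.8  52.8  53.8] v [-33.4 -31.3  33.6  35.5]
   u -50 v range -33.0 34.0 154
   u -40 v range -32.1 34.5 144
   u -30 v range -30.4 34.2 98
   u -20 v range -32.0 35.5 107
   u -10 v range -31.7 33.8 101
   u 0 v range -30.1 33.6 102
   u 10 v range -31.4 33.5 101
   u 20 v range -33.4 33.2 105
   u 30 v range -32.1 34.1 104
   u 40 v range -32.1 33.6 150
   u 50 v range -31.4 34.3 168
cover side
z 157.4 n 978 u [-62.1 -61.2  48.9  52.1] v [-40.  -37.4  39.5  40.5]
   u -50 v range -39.0 40.2 212
   u -40 v range -39.4 39.0 222
   u -30 v range -38.6 40.5 201
   u -20 v range -40.0 39.2 78
   u -10 v range 30.1 39.3 40
   u 0 v range 31.7 39.3 29
   u 10 v range 32.2 39.6 33
   u 20 v range 32.0 39.9 28
   u 30 v range 31.8 39.9 25
   u 40 v range 30.6 39.9 31
   u 50 v range 31.6 38.8 21
box top
z 72.8 n 1389 u [-54.6 -54.   53.4  54.6] v [-32.7 -32.4  31.1  32. ]
   u -50 v range -32.7 31.2 200
   u -40 v range -32.7 31.7 164
   u -30 v range -32.6 31.5 97
   u -20 v range -32.5 31.5 97
   u -10 v range -32.5 32.0 96
   u 0 v range -32.5 31.9 95
   u 10 v range -32.5 31.8 95
   u 20 v range -32.2 30.4 87
   u 30 v range -32.3 30.2 95
   u 40 v range -32.3 30.7 166
   u 50 v range -32.2 30.4 197
cover top
z 157.6 n 798 u [-63.4 -62.7  43.3  48.8] v [-40.6 -40.2   9.4  10.5]
   u -50 v range -40.6 10.2 206
   u -40 v range -40.2 9.5 195
   u -30 v range -40.4 1.0 152
   u -20 v range -40.3 -10.2 77
   u -10 v range -40.3 -36.3 7
   u 0 v range -39.9 -36.3 4
   u 10 v range -39.8 -35.7 7
   u 20 v range -40.2 -35.8 19
   u 30 v range -40.2 -35.3 22
   u 40 v range -40.3 -35.0 21
   u 50 v range -39.9 -36.8 5
[225.0661673  586.92479342 786.14807057]
```

View pics/s4y.png

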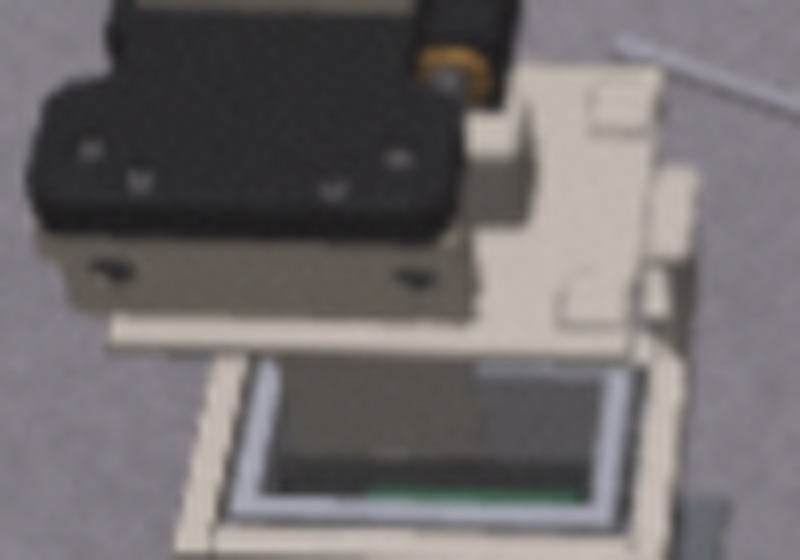

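View pics/s0y.png

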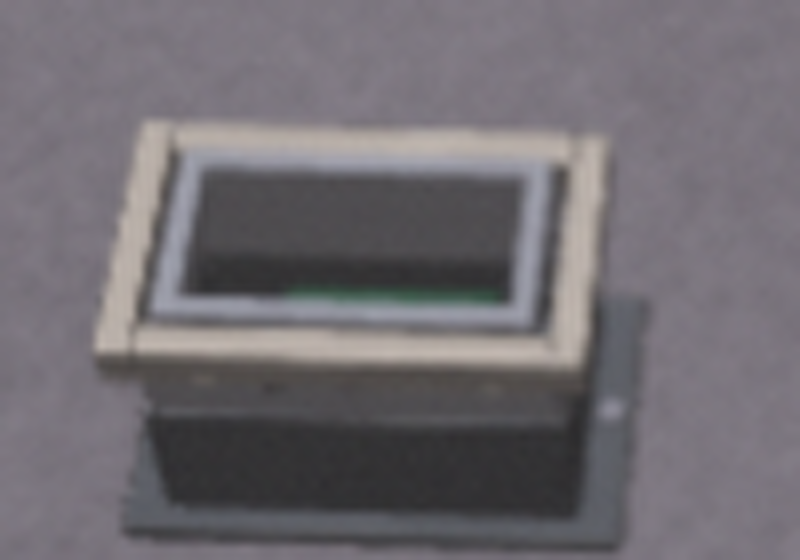

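In both views the cover's edges agree with the box to within about 1 mm. I need to shift about +0.7 in x and +1.1 in y, then go down to hover just above the rim.

>>> {"op": "carry_out", "data": {"motion": [[1, 0.7, 1.1, 5, 0], [1, 0.7, 1.1, 18, 0], [1, 0.7, 1.1, 30, 0], [1, 0.7, 1.1, 38, 0], [1, 0.7, 1.1, 40, 0], [1, 0.7, 1.1, 40, 0], [1, 0.7, 1.1, 40, 0]]}}

```text
time: 8.0
tool_pos: [564.8, 164.4, 121.9]
tcp_rot: [3.141, -0.002, 0.39]
contact_force: [-0.2, 0.4, -2.7]
grip_width: 17.5
```

```bash
python3 -c "
from h import *
from plant import bot
for n in ('top','side'):
    c=bot.capture(n);cv2.imwrite(f'pics/{n}5.png',c['color'][:,:,::-1]);np.savez(f'{n}5.npz',**c)
delta([564.5,164.2,115],22.3)
a=cv2.imread('pics/side5.png')[235:335,180:310];b=cv2.imread('pics/top5.png')[130:230,150:280];a=np.hstack([a,b]);cv2.imwrite('pics/s5z.png',cv2.resize(a,None,fx=3,fy=3,interpolation=2))
"
```

```text
t 8.1 pos [564.8 164.4 121.9] rot [ 3.1413e+00 -1.7000e-03  3.9000e-01] F [ 0.  -0.2 -1.8] w 17.9
delta [-0.3  0.1  6.9] spin 0.05
```

View pics/s5z.png

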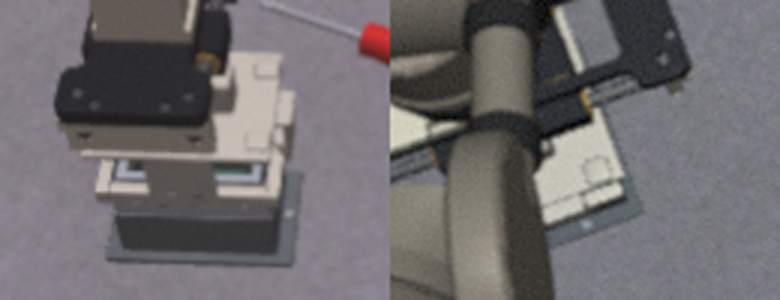

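Aligned. I'll descend slowly toward first contact, expected at a TCP height of about 111.

>>> {"op": "carry_out", "data": {"motion": [[1, 0, 0, 3, 0], [1, 0, 0, 6, 0], [1, 0, 0, 9, 0], [1, 0, 0, 9, 0]]}}

```text
time: 8.6
tool_pos: [564.5, 164.3, 112.5]
tcp_rot: [3.141, -0.001, 0.39]
contact_force: [-0.6, -0.2, -2.3]
grip_width: 17.5
```

>>> {"op": "carry_out", "data": {"motion": [[1, 0, 0, 1, 0], [1, 0, 0, 2, 0], [1, 0, 0, 2, 0]]}}

```text
time: 8.98
tool_pos: [564.5, 164.3, 110.5]
tcp_rot: [3.142, -0.001, 0.39]
contact_force: [-0.6, 0.5, -1.8]
grip_width: 17.7
```

>>> {"op": "carry_out", "data": {"motion": [[1, 0, 0, 1, 0], [1, 0, 0, 2, 0], [1, 0, 0, 2, 0]]}}

```text
time: 9.35
tool_pos: [564.4, 164.3, 108.3]
tcp_rot: [3.142, -0.001, 0.39]
contact_force: [0.5, -0.6, -1.2]
grip_width: 17.5
```

>>> {"op": "carry_out", "data": {"motion": [[1, 0, 0, 1, 0], [1, 0, 0, 2, 0], [1, 0, 0, 2, 0]]}}

```text
time: 9.72
tool_pos: [564.6, 164.4, 106.3]
tcp_rot: [3.142, -0.001, 0.39]
contact_force: [-0.1, 0.1, -2.3]
grip_width: 17.6
```

>>> {"op": "carry_out", "data": {"motion": [[1, 0, 0, 1, 0], [1, 0, 0, 2, 0], [1, 0, 0, 2, 0]]}}

```text
time: 10.1
tool_pos: [564.9, 164.4, 104.7]
tcp_rot: [3.141, -0.002, 0.39]
contact_force: [-0.3, -0.3, 1.5]
grip_width: 17.8
```

```bash
python3 -c "
from h import *
from plant import bot
for n in ('top','side'):
    c=bot.capture(n);cv2.imwrite(f'pics/{n}6.png',c['color'][:,:,::-1]);np.savez(f'{n}6.npz',**c)
delta([564.5,164.2,100],22.3)
a=cv2.imread('pics/side6.png')[235:335,180:310];b=cv2.imread('pics/top6.png')[130:230,150:280];a=np.hstack([a,b]);cv2.imwrite('pics/s6z.png',cv2.resize(a,None,fx=3,fy=3,interpolation=2))
"
```

```text
t 10.2 pos [564.8 164.4 104.7] rot [ 3.1413e+00 -1.7000e-03  3.9000e-01] F [-0.4  0.8  3.1] w 17.5
delta [-0.4  0.   4.7] spin 0.05
```

View pics/s6z.png

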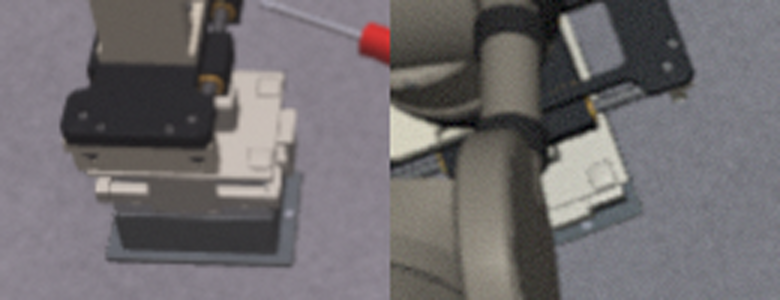

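The guides straddle the collar, and the barbs meet the rim with about 5 N. I'll keep pressing in small steps.

>>> {"op": "carry_out", "data": {"motion": [[1, 0, 0, 1, 0], [1, 0, 0, 2, 0], [1, 0, 0, 2, 0]]}}

```text
time: 10.58
tool_pos: [565.0, 164.4, 102.9]
tcp_rot: [3.141, -0.002, 0.39]
contact_force: [-0.9, -1.1, 4.5]
grip_width: 17.6
```

>>> {"op": "carry_out", "data": {"motion": [[1, 0, 0, 1, 0], [1, 0, 0, 2, 0], [1, 0, 0, 2, 0]]}}

```text
time: 10.95
tool_pos: [565.3, 164.4, 101.4]
tcp_rot: [3.141, -0.003, 0.39]
contact_force: [-0.5, -1.0, 6.1]
grip_width: 17.9
```

>>> {"op": "carry_out", "data": {"motion": [[1, 0, 0, 1, 0], [1, 0, 0, 2, 0], [1, 0, 0, 2, 0]]}}

```text
time: 11.32
tool_pos: [565.6, 164.5, 100.2]
tcp_rot: [3.141, -0.004, 0.39]
contact_force: [-0.7, -0.0, 8.8]
grip_width: 18.0
```

>>> {"op": "carry_out", "data": {"motion": [[1, -0.5, -0.2, 1, 0], [1, -0.7, -0.3, 2, 0], [1, -0.7, -0.3, 2, 0]]}}

```text
time: 11.7
tool_pos: [565.6, 164.5, 99.5]
tcp_rot: [3.14, -0.006, 0.39]
contact_force: [-0.2, -0.7, 10.3]
grip_width: 17.7
```

>>> {"op": "carry_out", "data": {"motion": [[1, -0.3, -0.1, 1, 0], [1, -0.3, -0.1, 2, 0], [1, -0.3, -0.1, 2, 0]]}}

```text
time: 12.08
tool_pos: [565.9, 164.5, 98.6]
tcp_rot: [3.139, -0.008, 0.39]
contact_force: [-1.0, -0.2, 9.3]
grip_width: 17.7
```

>>> {"op": "carry_out", "data": {"motion": [[1, -0.3, -0.1, 1, 0], [1, -0.3, -0.1, 2, 0], [1, -0.3, -0.1, 2, 0]]}}

```text
time: 12.45
tool_pos: [565.4, 164.4, 96.4]
tcp_rot: [3.139, -0.008, 0.39]
contact_force: [-0.5, 0.8, 2.7]
grip_width: 17.9
```

The peak at about 11 N is past and the barbs now slide at low force, so I'll continue.

>>> {"op": "carry_out", "data": {"motion": [[1, -0.5, -0.2, 1.5, 0], [1, -0.8, -0.3, 3, 0], [1, -0.8, -0.3, 4, 0], [1, -0.8, -0.3, 4, 0]]}}

```text
time: 12.95
tool_pos: [564.8, 164.4, 92.3]
tcp_rot: [3.139, -0.008, 0.39]
contact_force: [2.4, 1.1, 1.7]
grip_width: 17.5
```

>>> {"op": "carry_out", "data": {"motion": [[1, 0, 0, 1, 0], [1, 0, 0, 2, 0], [1, 0, 0, 3, 0], [1, 0, 0, 3, 0]]}}

```text
time: 13.45
tool_pos: [564.7, 164.5, 89.1]
tcp_rot: [3.139, -0.008, 0.39]
contact_force: [1.6, 0.8, 2.6]
grip_width: 17.7
```

>>> {"op": "carry_out", "data": {"motion": [[1, 0, 0, 1, 0], [1, 0, 0, 2, 0], [1, 0, 0, 2, 0]]}}

```text
time: 13.82
tool_pos: [564.7, 164.4, 86.8]
tcp_rot: [3.139, -0.007, 0.39]
contact_force: [2.7, 1.6, 1.7]
grip_width: 17.8
```

>>> {"op": "carry_out", "data": {"motion": [[1, 0, 0, 1, 0], [1, 0, 0, 1, 0]]}}

```text
time: 14.08
tool_pos: [563.2, 164.1, 84.7]
tcp_rot: [3.14, -0.004, 0.39]
contact_force: [-0.2, -0.9, -2.6]
grip_width: 17.8
```

>>> {"op": "carry_out", "data": {"motion": [[1, 0, 0, 1, 0], [1, 0, 0, 1, 0]]}}

```text
time: 14.32
tool_pos: [562.9, 164.1, 83.8]
tcp_rot: [3.14, -0.003, 0.39]
contact_force: [-1.0, -0.7, 2.0]
grip_width: 17.8
```

>>> {"op": "carry_out", "data": {"motion": [[1, 0, 0, 1, 0], [1, 0, 0, 1, 0]]}}

```text
time: 14.58
tool_pos: [562.9, 164.1, 83.4]
tcp_rot: [3.14, -0.003, 0.39]
contact_force: [-2.1, -0.5, 6.1]
grip_width: 18.0
```

The force fell to zero at the snap (TCP 84.7), and the frame now pushes back. A bit more to seat it.

>>> {"op": "carry_out", "data": {"motion": [[1, 0, 0, 1, 0], [1, 0, 0, 1, 0]]}}

```text
time: 14.82
tool_pos: [562.9, 164.0, 83.2]
tcp_rot: [3.14, -0.004, 0.39]
contact_force: [-2.5, -1.5, 7.2]
grip_width: 17.4
```

>>> {"op": "carry_out", "data": {"motion": [[1, 0, 0, 1, 0], [1, 0, 0, 1, 0]]}}

```text
time: 15.08
tool_pos: [562.9, 164.1, 83.1]
tcp_rot: [3.14, -0.004, 0.39]
contact_force: [-4.4, -0.6, 8.1]
grip_width: 17.7
```

```bash
python3 -c "
from h import *
from plant import bot
for n in ('top','side'):
    c=bot.capture(n);cv2.imwrite(f'pics/{n}7.png',c['color'][:,:,::-1]);np.savez(f'{n}7.npz',**c)
delta([564.5,164.2,100],22.3)
a=cv2.imread('pics/side7.png')[235:335,180:310];b=cv2.imread('pics/top7.png')[130:230,150:280];a=np.hstack([a,b]);cv2.imwrite('pics/s7z.png',cv2.resize(a,None,fx=3,fy=3,interpolation=2))
"
```

```text
t 15.18 pos [562.9 164.   83.2] rot [ 3.1398 -0.0044  0.3904] F [-3.7 -1.4  8. ] w 17.8
delta [  1.6   0.5 -16.8] spin 0.07
```

View pics/s7z.png

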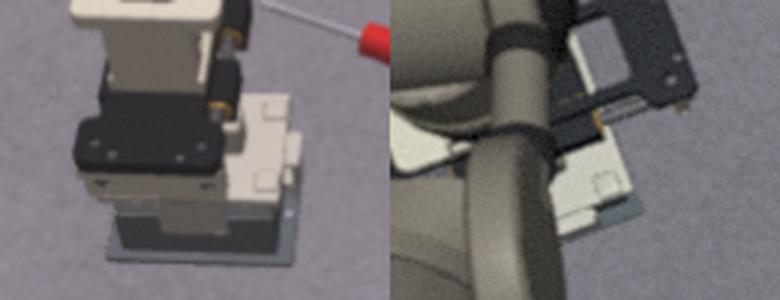

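>>> {"op": "carry_out", "data": {"motion": [[1, 0, 0, 1, 0], [1, 0, 0, 1.5, 0], [1, 0, 0, 2, 0], [1, 0, 0, 2, 0]]}}

```text
time: 15.68
tool_pos: [562.8, 164.0, 82.6]
tcp_rot: [3.14, -0.005, 0.39]
contact_force: [-4.7, -1.9, 11.8]
grip_width: 17.6
```

```bash
python3 -c "
from h import *
L=[cv2.imread(f'pics/top{k}.png')[175:225,205:255] for k in(5,6,7)]
M=[cv2.imread(f'pics/side{k}.png')[255:315,260:310][:50] for k in(5,6,7)]
cv2.imwrite('pics/clips.png',cv2.resize(np.vstack([np.hstack(L),np.hstack(M)]),None,fx=5,fy=5,interpolation=2))
"
```

```text
(no output)
```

View pics/clips.png

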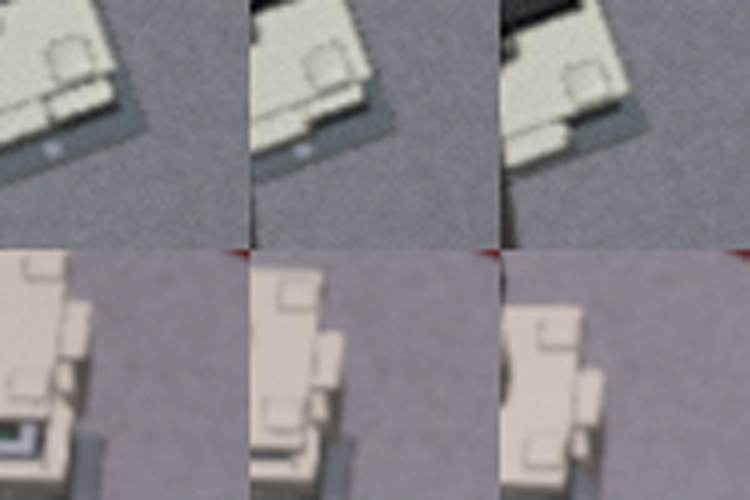

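After the snap the force rose to about 14 N against the stiff frame. I'll relax, open, and retreat straight up to check.

>>> {"op": "carry_out", "data": {"motion": [[1, 0, 0, -0.3, 0], [1, 0, 0, -0.3, 0], [0.7, 0, 0, -0.3, 0], [0.5, 0, 0, -0.3, 0], [0.3, 0, 0, -0.3, 0], [0.2, 0, 0, -0.3, 0], [0.2, 0, 0, -0.3, 0], [0.2, 0, 0, -0.3, 0]]}}

```text
time: 16.68
tool_pos: [562.7, 164.0, 82.9]
tcp_rot: [3.14, -0.005, 0.39]
contact_force: [-0.1, 0.1, 0.2]
grip_width: 71.7
```

>>> {"op": "carry_out", "data": {"motion": [[0.2, 0, 0, -5, 0], [0.2, 0, 0, -20, 0], [0.2, 0, 0, -50, 0], [0.2, 0, 0, -80, 0], [0.2, 0, 0, -110, 0], [0.2, 0, 0, -140, 0], [0.2, 0, 0, -140, 0]]}}

```text
time: 17.55
tool_pos: [563.4, 164.2, 226.5]
tcp_rot: [3.138, -0.011, 0.391]
contact_force: [0.3, 0.5, 0.2]
grip_width: 73.7
```

>>> {"op": "carry_out", "data": {"motion": [[0.2, -15, 50, 0, 0], [0.2, -30, 100, 0, 0], [0.2, -50, 150, 0, 0], [0.2, -70, 200, 0, 0], [0.2, -80, 240, 0, 0], [0.2, -80, 240, 0, 0]]}}

```text
time: 18.3
tool_pos: [580.4, -91.0, 225.6]
tcp_rot: [3.138, -0.01, 0.386]
contact_force: [-0.8, 1.2, -0.3]
grip_width: 73.5
```

```bash
python3 -c "
from h import *
from plant import bot
for n in ('top','side'):
    c=bot.capture(n);cv2.imwrite(f'pics/{n}8.png',c['color'][:,:,::-1]);np.savez(f'{n}8.npz',**c)
delta([564.5,164.2,100],22.3)
c=load('top8.npz');W=cloud(c);w=W[120:225,150:250].reshape(-1,3)
w=w[w[:,2]>60]
print(np.histogram(w[:,2],bins=np.arange(60,120,3)))
p=w[(w[:,2]<88)];print('plate',rect(p),np.median(p[:,2]));b=w[w[:,2]>97];print('bar',rect(b),np.median(b[:,2]))
A=np.c_[p[:,:2]-p[:,:2].mean(0),np.ones(len(p))]
for _ in range(3):
  s=np.linalg.lstsq(A,p[:,2],rcond=None)[0];r=abs(p[:,2]-A@s);k=r<4;A=A[k];p=p[k]
print('tilt',s)
t0=load('top0.npz');W=cloud(t0)[120:225,340:450].reshape(-1,3);q=W[(W[:,2]>30)&(W[:,2]<48)]
A=np.c_[q[:,:2]-q[:,:2].mean(0),np.ones(len(q))];print('tilt ref',np.linalg.lstsq(A,q[:,2],rcond=None)[0])
a=cv2.imread('pics/side8.png')[230:330,180:310];b=cv2.imread('pics/top8.png')[120:220,140:270];cv2.imwrite('pics/s8z.png',cv2.resize(np.hstack([a,b]),None,fx=3,fy=3,interpolation=2))
"
```

```text
t 18.4 pos [580.3 -88.  225.9] rot [ 3.1393 -0.0106  0.3896] F [ 0.2 -0.5 -1. ] w 73.6
delta [  79.8 -239.6  126.2] spin 0.02
(array([   9,    6,    4,   11,   22,  488, 1456,  515,   23,   12,    7,
          9,   13,   23,  158,  197,   14,    0,    0]), array([ 60,  63,  66,  69,  72,  75,  78,  81,  84,  87,  90,  93,  96,
        99, 102, 105, 108, 111, 114, 117]))
plate [562.3 162.7 124.9  78.8  22.4] 79.46327143958653
bar [488.1  95.1 261.6  34.5  42.3] 105.32007279859853
tilt [-1.05108189e-03  5.90784413e-05  7.95000236e+01]
tilt ref [ 1.97575186e-04 -1.42576566e-03  3.94403113e+01]
```

View pics/s8z.png

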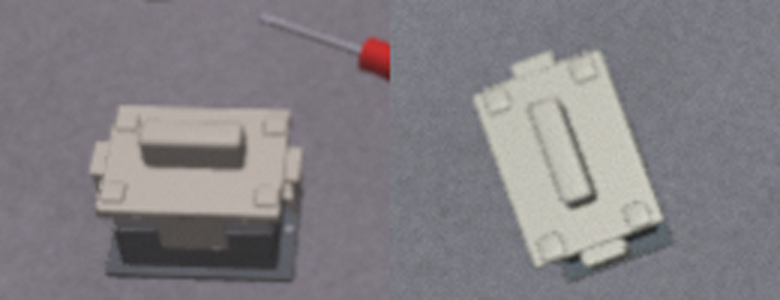

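View pics/side8.png

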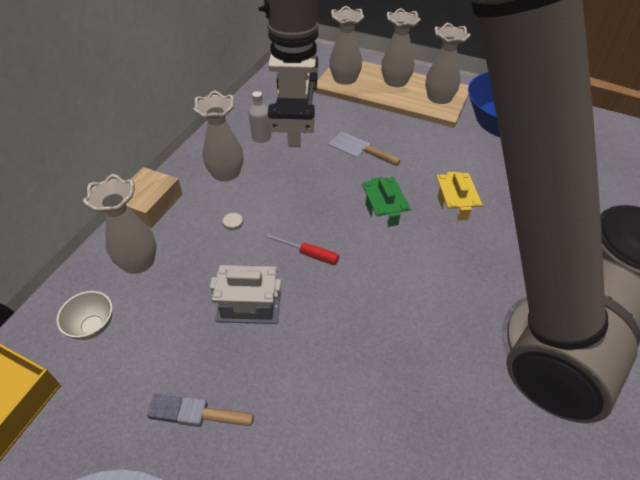

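```bash
python3 -c "
from h import *
def ext(f,b,cx,cy,yaw,zt):
    W=cloud(load(f))[b[1]:b[3],b[0]:b[2]].reshape(-1,3);t=np.radians(yaw)
    d=W[:,:2]-[cx,cy];u=d@[np.cos(t),np.sin(t)];v=d@[-np.sin(t),np.cos(t)]
    for lo,hi in((-45,-30),(-30,-15),(-15,-5),(-5,6)):
        z=W[:,2]-zt;m=(z>lo)&(z<=hi)&(abs(v)<10)&(abs(u)<80)&(abs(u)>45)
        a=u[m];print(f,(lo,hi),'u-',len(a[a<0]),a[a<0].min().round(1) if (a<0).any() else '','u+',len(a[a>0]),a[a>0].max().round(1) if (a>0).any() else '')
ext('top0.npz',(340,120,460,220),595.3,-193.5,13.3,39.4)
ext('side0.npz',(270,140,360,215),594.2,-189.9,13.3,37.7)
ext('top8.npz',(150,120,250,225),562.3,162.7,22.4,79.4)
ext('side8.npz',(200,250,300,325),562.3,164,22.4,78)
W=cloud(load('top8.npz'));w=W[145:195,170:215].reshape(-1,3);b=w[w[:,2]>97];print('bar',rect(b),np.median(b[:,2]))
t0=load('top0.npz');i=t0['color'].astype(int);W=cloud(t0)
hsv=cv2.cvtColor(t0['color'],cv2.COLOR_RGB2HSV)
m=np.zeros((480,640),bool);m[130:220,160:240]=1;m&=(W[:,:,2]>62)
blu=m&(i[:,:,2]-i[:,:,0]>10);cre=m&(i[:,:,0]-i[:,:,2]>5)
for n,k in(('frame',blu),('collar',cre)): print(n,k.sum(),np.median(W[k][:,2]))
L=[cv2.imread('pics/top8.png')[185:225,180:240],cv2.imread('pics/side8.png')[260:300,240:300],cv2.imread('pics/side8.png')[260:300,200:260]]
cv2.imwrite('pics/c8.png',cv2.resize(np.hstack(L),None,fx=4.4,fy=4.4*2,interpolation=2)[:, :])
"
```

```text
top0.npz (-45, -30) u- 119 -80.0 u+ 63 79.9
top0.npz (-30, -15) u- 2 -54.5 u+ 1 57.5
top0.npz (-15, -5) u- 1 -54.2 u+ 3 57.0
top0.npz (-5, 6) u- 102 -62.1 u+ 96 62.4
side0.npz (-45, -30) u- 71 -79.7 u+ 55 80.0
side0.npz (-30, -15) u- 14 -59.8 u+ 1 60.4
side0.npz (-15, -5) u- 2 -60.1 u+ 1 55.4
side0.npz (-5, 6) u- 44 -62.2 u+ 42 62.4
top8.npz (-45, -30) u- 6 -60.4 u+ 0 
top8.npz (-30, -15) u- 14 -60.7 u+ 0 
top8.npz (-15, -5) u- 3 -62.0 u+ 0 
top8.npz (-5, 6) u- 118 -62.5 u+ 110 62.4
side8.npz (-45, -30) u- 5 -59.8 u+ 0 
side8.npz (-30, -15) u- 21 -59.9 u+ 0 
side8.npz (-15, -5) u- 2 -59.7 u+ 2 55.9
side8.npz (-5, 6) u- 92 -62.1 u+ 77 61.8
bar [488.1  95.1 261.6  34.5  42.3] 105.10966965712635
frame 442 74.18457681917866
collar 789 72.24178460504477
```

View pics/c8.png

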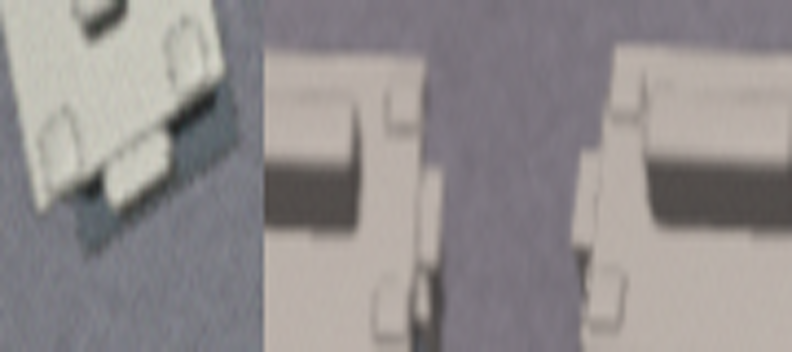

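Both clips' upper bosses sit at their relaxed extents (±62.4 mm). The plate's underside is at 74.5 mm and the frame top at 74.2 mm, both from the same camera's depth. The cover is level, its yaw is 22.4° against 22.5° for the box, and it sits about 2 mm off centre along its length. The bystanders look unmoved. Handing in.

```bash
python3 -c "
from plant import bot
print(bot.close_job())"
```

```text
the job is handed in; nothing more can be done
None
```

I picked up the grey cover by its bar, set it over the box and pressed it straight down in small steps. I then let go, moved clear and handed the job in at about 18 s; no verdict was reported.

**Force while pressing:** It climbed to about 12 N, slid at about 4 N, and dropped to zero at the snap. I then seated the cover against the sprung frame with about 14 N, the highest reading and well under 35 N.

**Last checks, from the top camera:**
- **Height:** the plate's underside is at 74.5 mm and the frame top at 74.2 mm. That puts the bar centre at about 92.5 mm, under the 99 mm limit.
- **Tilt and yaw:** the cover is level to about 0.001 rad and turned within 0.1° of the box.
- **Centring:** it sits about 2 mm off centre towards -x, because it shifted at the snap. The limit is 6 mm, so I left it.
- **Clips:** the -x clip looks relaxed. The lower part of the +x clip was hidden from both cameras, so I judged it snapped from the force drop to zero and the level, seated plate.
- **Bystanders:** they look unmoved in the side picture; I did not measure them.

One check failed: the bar measurement after release was spoiled by other points in the crop. I relied on the plate instead.

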